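Turn a module in a slide-jaw holder so its port is exposed

ROBOT

A 7-joint arm with a two-finger parallel gripper is mounted at the origin on a cart in front of the work surface, level with it; the furniture and walls round the work are solid. World frame = base frame: x ahead of the robot, y to its left, z up, the work surface at z = 0. Lengths are in m, angles in rad, forces in N, time in s.
With the tool pointing down it reaches from about 0.425 to 0.875 m from the base axis. Payload 8.4 kg.
Tool frame: the origin (TCP) lies on the centre line of the jaws, within the pads' length; the fingertips stand 25 mm ahead of it and the grasp point (between the pads) lies 6 mm ahead of it (manip.tip_extent is the distance from the TCP to the fingertips, in m); z points along the fingers, y is the line along which they close (so a half turn about z gives the same grasp; the last joint's range is limited). The gripper opens to 85 mm and grips with 20 to 120 N. Pads are 22 mm wide; open, the fingers measure 114 mm over their backs; the gripper's body (76 mm by 85 mm) begins 54 mm behind the grasp point. The pads swing forward as they close: fully open they stand 13 mm farther back than shut.
Start: joints at [1.046, 0.333, 0.04, 1.465, -0.013, 1.343, -0.059], TCP at [0.268, -0.592, 0.256] pointing down, gripper open.
Joint ranges: [-2.58, 2.58], [-0.38, 2.09], [-1.3, 1.39], [0.25, 2.4], [-1.5, 4.64], [0.08, 2.09], [-2.65, 2.65]. Speed limits (rad/s): [2.22, 2.22, 2.79, 2.79, 3.14, 3.14, 3.14].

INTERFACE

Orientations are given as [roll, pitch, yaw] about the fixed x, y, z axes, in that order (R = Rz(yaw) Ry(pitch) Rx(roll)).
In Python, from rig import manip, solver, cams, recognise, get_time, get_joint_positions, get_joint_velocities, get_effort, get_eef_pos, get_ee_rot, get_wrist_force, get_torque, get_grip_width, get_grasp_force gives the robot as it stands. Calls block until the motion is done:
- manip.movep(position, orientation): joint-space move of the TCP to a pose.
- manip.servo_line(position, feed=0.15, orientation=None, f_stop=None): straight line of the TCP; orientation=None keeps the orientation; feed is the mean speed in m/s. With f_stop (N) it stops when the force on the tool has changed by that much, and returns True; else False.
- manip.move_joints(angles): joint-space move.
- manip.grip(opening, f_grip=None): finger opening in m; f_grip is the grip in N (None keeps the last); returns when the fingers have stopped.
- manip.hold(seconds).
- solver.ik(position, orientation): joint angles nearest the present ones, or None.
- cams.snapshot(name): name is "side" or "top"; returns a dict with "image" (420x560x3 uint8, red, green, blue), "intrinsics" (3x3 intrinsics, pixels), "T" (4x4, takes a point from camera to world coordinates). Camera axes: x right, y up, looking along -z (the intrinsics and any distortion apply to the point x, -y, -z); pixel columns grow to the right and rows downward; lengths in m; the calibration is good to about 2 mm. A picture is of the moment at which its call begins. There is no depth.
A pose or a line that the arm cannot do raises manip.MotionError and nothing moves.
- manip.job_done(): hands the job in; it is judged then, once.
Trained networks look in a picture, given as the dict that the camera call returned (one of the last four; its "shot" number tells which), for a name from the list of things; names that differ only in an ending like _2 or _b are one class to them, and where a whole thing is asked for, a point or a joint stands for the part that bears it (a point fixed in the world has none). Each returns a list of dicts, best first, with "p" (0 to 1); they miss things now and then, are a little off and sometimes report something else, mostly with a low value. They report only what shows in the picture. A call takes as long as a camera call.
- recognise(picture, thing): "bbox" ([left, top, right, bottom] in pixels, round what is visible of it).
Readings, each from a call of its own:
- get_time(): time.
- get_joint_positions(): joint angles.
- get_joint_velocities(): joint speeds.
- get_effort(): joint torques, N m.
- get_eef_pos(): TCP position.
- get_ee_rot(): TCP orientation.
- get_wrist_force(): force on the tool from outside, world axes, zero at the start.
- get_torque(): the same for the moment, N m.
- get_grip_width(): finger opening in m.
- get_grasp_force(): force on a finger pad.
Only numpy, scipy, OpenCV 4.12 (cv2) and the standard library are available. Lean on these libraries where they do the work, as an engineer would, in place of code of your own. Each camera call takes 0.05 s, during which the arm holds its last target. There are 200 camera calls.

TASK

The small metal module stands in the slide-jaw holder with its plug port hidden against the fixed jaw. Open the sliding jaw, turn the module a quarter turn so that its port face looks out of the open side of the holder to the right, toward the tools on the blue soldering mat, and stand it upright on the seat again, centred in the jaws. Then close the sliding jaw fully so that the module sits square between both jaws without play, let go, and leave the spool, the screwdriver and the cutters alone.

Things in the scene. Friction and masses are not known exactly. Their poses are not given: they have to be found in the camera images.
- holder: Fixed slide-jaw holder, aluminium base 210 x 70 mm on feet. Origin on the bench under the base, z up; x runs along the slide to the steel fixed jaw at the far end, whose gripping face (50 mm wide, centred on y = 0) is at x = 100 mm; -y is the open right side. Base spans x -90 to 120 mm; its flat top, the seat, is at z = 18 mm; jaws reach up to z = 38 mm. Yaw varies.
- jaw (a joint): Sliding jaw, in m: 0 = 38 mm between the jaw faces, 0.044 = fully open, 82 mm between them; the gap is 0.038 + value. Opening moves it to the holder's -x. It stays where it is left; about 4 N moves it.
- jaw_tab (a point): Top centre of the black upright tab on the sliding jaw's carriage, by which it is moved: 12 mm thick along the slide, 36 mm wide across it, 34 mm tall, top at z = 60.5 mm in the holder's frame, centred on the slide, 75 mm behind the jaw's gripping face (holder -x). Axes as the holder's.
- module: Loose die-cast aluminium block 56 (its x) x 40 (its y) x 55 mm tall, about 0.22 kg, plus a 4 mm high black terminal strip (44 x 9 mm) on top along the port-face edge. Origin at the centre of its underside, z up. Its +y face carries the port. At the start it stands on the seat between the jaws across its 40 mm width, +y face at the fixed jaw, its ends looking out of the holder's sides.
- module_port (a point): Centre of the port in the module's +y face: 20 mm along +y from the module's axis and 15 mm above its underside. Black 32 x 10 mm recess in a steel bezel. Axes as the module's.
- solder_spool: Bystander: solder spool with blue flanges, 40 mm diameter, 50 mm tall, on the soldering mat. Origin under its centre.
- small_driver: Bystander: small teal-handled screwdriver, 148 mm long, lying on the soldering mat. Origin under its middle.
- cutters: Bystander: red-handled side cutters, 117 mm long, lying on the brown board. Origin under their middle.

How it is judged:
By the outcome, as a careful person would: the job done as asked, in the order asked, and still so for the second after the job is handed in, with the robot touching nothing.
It also fails if it takes over 51 s, if anything falls off the work surface, if the arm or the gripper's body presses on something with over 40 N, if the wrist force passes 120 N, or if a joint passes its speed limit or range.

## Working session

There is one attempt and no reset: what is moved stays moved. The work goes in short steps, each a Python script; the robot and the scene stay as the last script left them, time stands still between calls to the robot, and variables do not carry over. Pictures are saved under pics/ and viewed, at most 10 in all, crops included, and the job is handed in when it is done.

```bash
ls; mkdir -p pics; cat > h.py <<'E'
import numpy as np, cv2
from rig import *
def snap(n,f):
    s=cams.snapshot(n); cv2.imwrite('pics/'+f+'.png',s['image'][:,:,::-1]); return s
def proj(s,P):
    P=np.atleast_2d(P); T=np.linalg.inv(s['T']); c=P@T[:3,:3].T+T[:3,3]
    q=np.c_[c[:,0],-c[:,1],-c[:,2]]@np.array(s['intrinsics']).T
    return q[:,:2]/q[:,2:]
def unproj(s,uv,z):
    uv=np.atleast_2d(uv); d=np.c_[uv,np.ones(len(uv))]@np.linalg.inv(s['intrinsics']).T
    d=np.c_[d[:,0],-d[:,1],-d[:,2]]@s['T'][:3,:3].T; o=s['T'][:3,3]
    return o+d*((z-o[2])/d[:,2])[:,None]
E
python3 - <<'E'
from h import *
for n in ['top','side']:
    s=snap(n,n+'0')
    print(n,s['T'].round(3).tolist(),np.array(s['intrinsics']).round(1).tolist(),[k for k in s])
    for t in ['holder','jaw_tab','module','module_port','solder_spool','small_driver','cutters']:
        print(t,[(np.round(d['bbox'],1).tolist(),round(d['p'],2)) for d in recognise(s,t)][:2])
print(get_time())
E
```

```text
pics
top [[-0.01, 0.997, -0.072, 0.505], [-1.0, -0.011, -0.022, -0.349], [-0.023, 0.072, 0.997, 0.915], [0.0, 0.0, 0.0, 1.0]] [[499.1, 0.0, 278.5], [0.0, 499.1, 200.8], [0.0, 0.0, 1.0]] ['image', 'intrinsics', 'T', 'shot']
holder [([254.5, 171.8, 285.1, 202.1], 0.2)]
jaw_tab [([259.3, 195.0, 292.3, 246.5], 0.89)]
module [([249.0, 168.1, 284.4, 198.7], 0.77)]
module_port [([249.1, 170.6, 288.2, 199.3], 0.85)]
solder_spool [([362.8, 178.6, 387.3, 206.2], 0.62)]
small_driver [([339.1, 250.2, 422.8, 265.1], 0.62)]
cutters [([170.5, 137.6, 235.6, 165.2], 0.64)]
side [[-0.535, -0.749, 0.392, 0.92], [0.845, -0.475, 0.245, -0.098], [0.002, 0.462, 0.887, 0.91], [0.0, 0.0, 0.0, 1.0]] [[515.9, 0.0, 278.9], [0.0, 515.9, 210.6], [0.0, 0.0, 1.0]] ['image', 'intrinsics', 'T', 'shot']
holder [([269.6, 187.5, 299.3, 229.8], 0.69), ([247.5, 173.8, 319.5, 275.4], 0.57)]
jaw_tab [([270.7, 188.3, 301.3, 229.7], 0.92)]
module [([252.4, 221.7, 292.0, 260.1], 0.6)]
module_port [([257.5, 219.8, 291.7, 262.1], 0.61)]
solder_spool [([183.1, 175.0, 205.1, 210.0], 0.84)]
small_driver [([204.7, 132.6, 259.0, 170.9], 0.59)]
cutters []
0.8
```

```bash
python3 - <<'E'
import cv2
a=cv2.imread('pics/top0.png')[120:300,160:440]; b=cv2.imread('pics/side0.png')[120:300,160:360]
cv2.imwrite('pics/topc.png',cv2.resize(a[:,40:180],None,fx=3.3,fy=3.3,interpolation=cv2.INTER_CUBIC)[:600])
cv2.imwrite('pics/sidec.png',cv2.resize(b,None,fx=3.3,fy=3.3,interpolation=cv2.INTER_CUBIC))
E
```

```text
(no output)
```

View pics/top0.png

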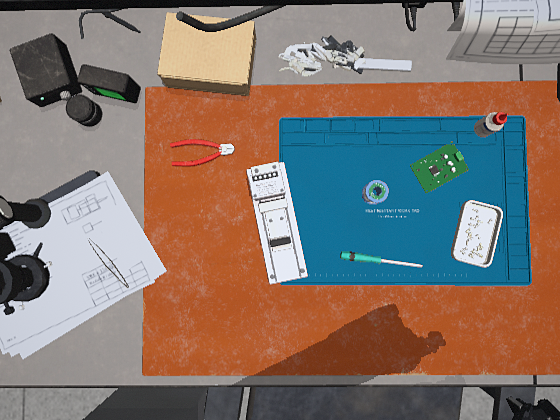

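View pics/topc.png

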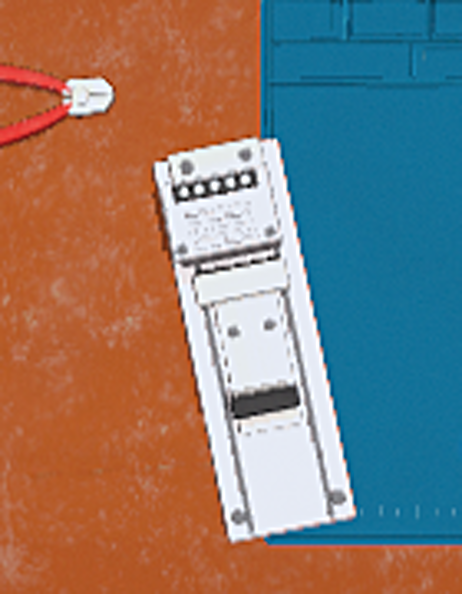

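View pics/sidec.png

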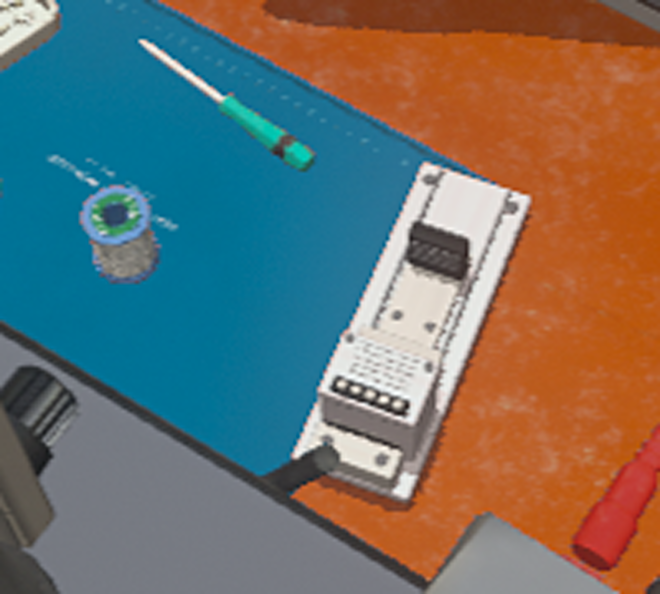

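```bash
cat > fit.py <<'E'
from h import *
from scipy.optimize import least_squares
t=cams.snapshot('top'); s=cams.snapshot('side')
B=np.array([[-.09,.035,.018],[-.09,-.035,.018],[.12,-.035,.018],[.12,.035,.018]])
tp=np.array([[230,542],[355,515],[276,140],[155,162]])/3.3+[200,120]
sp=np.array([[530,198],[425,160],[293,455],[410,502]])/3.3+[160,120]
def W(p,P):
    c,n=np.cos(p[2]),np.sin(p[2]); return P@np.array([[c,n,0],[-n,c,0],[0,0,1]])+[p[0],p[1],0]
def fit(w): 
    def f(p): return np.r_[w[0]*(proj(t,W(p,B))-tp).ravel(),w[1]*(proj(s,W(p,B))-sp).ravel()]
    r=least_squares(f,[.5,-.37,.2]); return r.x,f(r.x)
for w in [(1,0),(0,1),(1,1)]:
    x,r=fit(w); print(x.round(4),r.round(1))
x,_=fit((1,1))
# module top corners at initial, tab top
M=np.array([[.06,.028,.073],[.06,-.028,.073],[.1,-.028,.073],[.1,.028,.073]])
T=np.array([[a,b,.0605] for a,b in [(-.021,.018),(-.021,-.018),(-.009,-.018),(-.009,.018)]])
print(((proj(t,W(x,M))-[200,120])*3.3).round(),((proj(t,W(x,T))-[200,120])*3.3).round())
print(((proj(s,W(x,M))-[160,120])*3.3).round(),((proj(s,W(x,T))-[160,120])*3.3).round())
E
python3 fit.py
```

```text
[ 0.5164 -0.3289  0.1914] [-0.3 -0.1  0.3  0.3  0.6 -0.6 -0.6  0.5 -0.  -0.  -0.   0.  -0.   0.
 -0.  -0. ]
[ 0.5161 -0.3271  0.1956] [-0.   0.  -0.   0.  -0.  -0.  -0.   0.   0.5 -0.2 -0.2  0.6  0.   0.6
 -0.3 -0.9]
[ 0.5162 -0.3281  0.1937] [-0.6  0.  -0.   0.3 -0.  -0.5 -1.1  0.6  0.1 -0.4 -0.6  0.4 -0.5  0.3
 -0.9 -1.1]
[[178. 261.]
 [285. 238.]
 [269. 163.]
 [163. 185.]] [[230. 411.]
 [298. 397.]
 [293. 374.]
 [225. 389.]]
[[436. 361.]
 [340. 328.]
 [312. 390.]
 [409. 424.]] [[468. 246.]
 [410. 226.]
 [402. 243.]
 [461. 263.]]
```

```bash
cat >> h.py <<'E'
H=np.array([.5162,-.3281,.1937])
def hw(x,y,z):
    c,n=np.cos(H[2]),np.sin(H[2]); return [H[0]+c*x-n*y,H[1]+n*x+c*y,z]
def wh(p):
    d=np.array(p[:2])-H[:2]; c,n=np.cos(H[2]),np.sin(H[2]); return (c*d[0]+n*d[1],-n*d[0]+c*d[1])
E
python3 - <<'E'
from h import *
print(manip.tip_extent,get_ee_rot(),get_grip_width(),get_eef_pos())
for yaw in [H[2]+np.pi/2,H[2]-np.pi/2]:
    for a in [0,-np.pi/2]:
        for p in [(-.015,0,.06),(.08,0,.062),(.08,0,.15),(-.057,0,.06)]:
            q=solver.ik(hw(*p),[np.pi,0,yaw+a]); print(round(yaw,2),round(a,2),p,None if q is None else np.round(q,2))
E
```

```text
0.025 [-3.14156745e+00 -1.49204064e-05  4.25784081e-01] 0.08566280449878609 [ 0.26847833 -0.59193995  0.25631237]
1.76 0 (-0.015, 0, 0.06) [ 0.77  0.43 -0.31  1.78  0.16  0.96  0.58]
1.76 0 (0.08, 0, 0.062) [ 0.66  0.56 -0.33  1.59  0.2   1.03  0.47]
1.76 0 (0.08, 0, 0.15) [ 0.67  0.47 -0.33  1.52  0.16  1.18  0.5 ]
1.76 0 (-0.057, 0, 0.06) [ 0.81  0.38 -0.31  1.85  0.14  0.93  0.64]
1.76 -1.57 (-0.015, 0, 0.06) [ 0.6   0.41 -0.11  1.79  0.05  0.95 -0.91]
1.76 -1.57 (0.08, 0, 0.062) [ 0.51  0.54 -0.13  1.6   0.08  1.02 -1.01]
1.76 -1.57 (0.08, 0, 0.15) [ 0.52  0.45 -0.13  1.53  0.06  1.17 -1.  ]
1.76 -1.57 (-0.057, 0, 0.06) [ 0.64  0.36 -0.1   1.86  0.04  0.92 -0.86]
-1.38 0 (-0.015, 0, 0.06) [ 0.44  0.41  0.09  1.79 -0.04  0.94 -2.4 ]
-1.38 0 (0.08, 0, 0.062) [ 0.35  0.53  0.09  1.6  -0.05  1.01 -2.49]
-1.38 0 (0.08, 0, 0.15) [ 0.37  0.45  0.07  1.53 -0.03  1.16 -2.51]
-1.38 0 (-0.057, 0, 0.06) [ 0.48  0.36  0.09  1.87 -0.04  0.92 -2.36]
-1.38 -1.57 (-0.015, 0, 0.06) [ 0.92  0.46 -0.5   1.77  0.26  0.98  2.07]
-1.38 -1.57 (0.08, 0, 0.062) [ 0.8   0.59 -0.53  1.58  0.33  1.06  1.96]
-1.38 -1.57 (0.08, 0, 0.15) [ 0.81  0.5  -0.53  1.51  0.27  1.2   2.  ]
-1.38 -1.57 (-0.057, 0, 0.06) [ 0.97  0.41 -0.49  1.84  0.23  0.95  2.14]
```

```bash
python3 - <<'E'
from h import *
O=[np.pi,0,H[2]+np.pi/2]
manip.grip(.045,30)
manip.movep(hw(-.018,0,.13),O)
print(manip.servo_line(hw(-.018,0,.060),.15,f_stop=15),get_eef_pos(),get_time())
manip.grip(.005,30); print(get_grip_width(),get_grasp_force(),get_wrist_force())
r=manip.servo_line(hw(-.018-.041,0,.060),.08,f_stop=22)
print(r,wh(get_eef_pos()),get_wrist_force(),get_grip_width())
manip.grip(.045); 
manip.servo_line(hw(wh(get_eef_pos())[0],0,.15),.2)
manip.movep(hw(-.0,.0,.30),O)
print(get_time()); t=snap('top','t1')
E
```

```text
False [ 0.49876073 -0.33215698  0.06062381] 3.375
0.011210734898760226 34.528085589408875 [-2.00707659  1.2606336   5.43343505]
True (np.float64(-0.054979481998839126), np.float64(-0.0005898077092086531)) [3.89073354 0.04535366 0.72456407] 0.01131176542247566
5.975
```

```bash
python3 - <<'E'
from h import *
manip.movep(hw(-.15,-.1,.25),[np.pi,0,H[2]+np.pi/2])
t=snap('top','t1'); s=snap('side','s1'); print(get_time())
a=cv2.resize(t['image'][140:300,230:330],None,fx=3.7,fy=3.7,interpolation=cv2.INTER_CUBIC)
b=cv2.resize(s['image'][150:290,235:335],None,fx=4.2,fy=4.2,interpolation=cv2.INTER_CUBIC)
cv2.imwrite('pics/c1.png',np.hstack([a[:588],b[:588]])[:,:,::-1])
E
```

```text
6.9
```

View pics/c1.png

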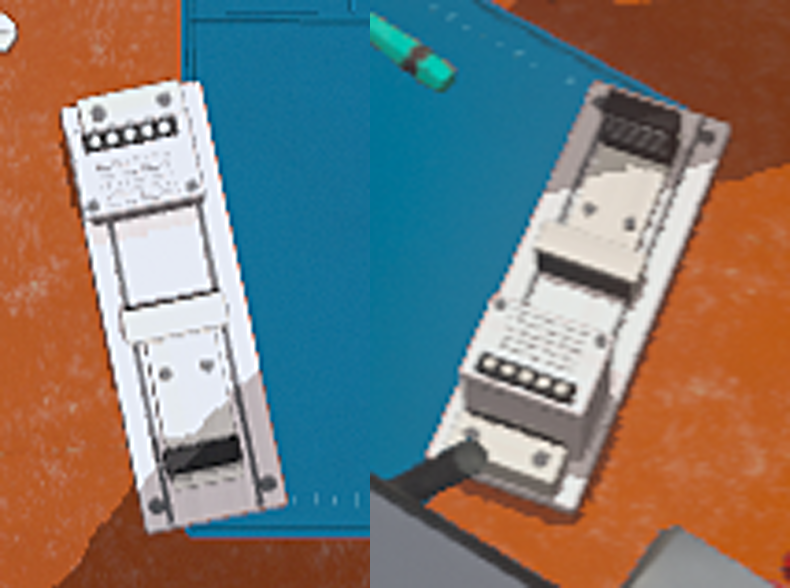

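```bash
python3 - <<'E'
from h import *
t=cams.snapshot('top'); s=cams.snapshot('side')
T=lambda u,v,z:np.round(np.array(wh(unproj(t,[u/3.7+230,v/3.7+140],z)[0]))*1e3,1)
S=lambda u,v,z:np.round(np.array(wh(unproj(s,[(u-370)/4.2+235,v/4.2+150],z)[0]))*1e3,1)
print('tab',T(203,455,.0605),'strip',[T(u,v,.077) for u,v in [(83,132),(176,115),(180,133),(88,150)]])
print('mod bot',T(90,219,.073),T(205,205,.073))
print('S mod top', [S(u,v,.073) for u,v in [(499,297),(618,335),(584,425),(464,383)]],'strip',[S(u,v,.077) for u,v in [(480,357),(577,390),(570,403),(478,370)]])
print('S fixed jaw far', [S(u,v,.038) for u,v in [(432,455),(558,494)]])
E
```

```text
tab [-56.6  -1.1] strip [array([99. , 22.5]), array([ 97.9, -20.7]), array([ 89.4, -20.8]), array([90.4, 21.9])]
mod bot [59.5 27.5] [ 55.1 -25.3]
S mod top [array([ 60.9, -22.5]), array([59.3, 31.7]), array([103.5,  33. ]), array([103.9, -21.2])] strip [array([ 91.9, -18.6]), array([91.3, 25.1]), array([97.9, 24.5]), array([ 97.8, -17.1])]
S fixed jaw far [array([126.5, -28.2]), array([123.4,  29.2])]
```

```bash
python3 - <<'E'
from h import *
O=[np.pi,0,H[2]]
manip.grip(.052,20)
manip.movep(hw(-.057,0,.13),O)
print(manip.servo_line(hw(-.057,0,.060),.15,f_stop=15))
y=[]
for sg in (1,-1):
    r=manip.servo_line(hw(-.057,sg*.014,.060),.03,f_stop=5); y.append(wh(get_eef_pos())[1]); print(r,y[-1],get_wrist_force())
    manip.servo_line(hw(-.057,0,.060),.06)
print('centre',np.mean(y),get_time())
manip.servo_line(hw(-.057,0,.13),.2)
E
```

```text
False
True 0.007662138839084022 [ 0.1512854  -3.34886599  1.81377578]
True -0.008276659630492374 [ 0.29118204 -0.14725081  0.34716166]
centre -0.0003072603957041762 10.7417
```

```bash
python3 - <<'E'
from h import *
y0=-.0003
O=[np.pi,0,H[2]+np.pi/2]; O2=[np.pi,0,H[2]]
manip.grip(.072,45)
manip.movep(hw(.08,y0,.15),O)
print(manip.servo_line(hw(.08,y0,.068),.15,f_stop=12),get_eef_pos())
manip.grip(.030,45); print(get_grip_width(),get_grasp_force(),get_wrist_force(),get_time())
manip.servo_line(hw(.08,y0,.072),.03); print(get_wrist_force())
manip.servo_line(hw(.068,y0,.135),.15)
manip.movep(hw(.068,y0,.135),O2); print(get_grip_width(),get_wrist_force(),get_ee_rot(),get_time())
t=snap('top','t2'); s=snap('side','s2')
a=cv2.resize(t['image'][140:300,230:330],None,fx=3.7,fy=3.7,interpolation=cv2.INTER_CUBIC)
b=cv2.resize(s['image'][150:290,235:335],None,fx=4.2,fy=4.2,interpolation=cv2.INTER_CUBIC)
cv2.imwrite('pics/c2.png',np.hstack([a[:588],b[:588]])[:,:,::-1])
E
```

```text
False [ 0.59522824 -0.31316575  0.06883976]
0.03931375061771648 46.474172472953796 [0.15295194 0.40560999 6.56860639] 13.875
[-1.33207979e-03  1.21857087e-01 -1.71650500e+00]
0.03932003129864026 [-0.09186295 -0.33931127 -1.39571633] [-3.14096980e+00  8.32282246e-04  1.95232755e-01] 16.05
```

View pics/c2.png

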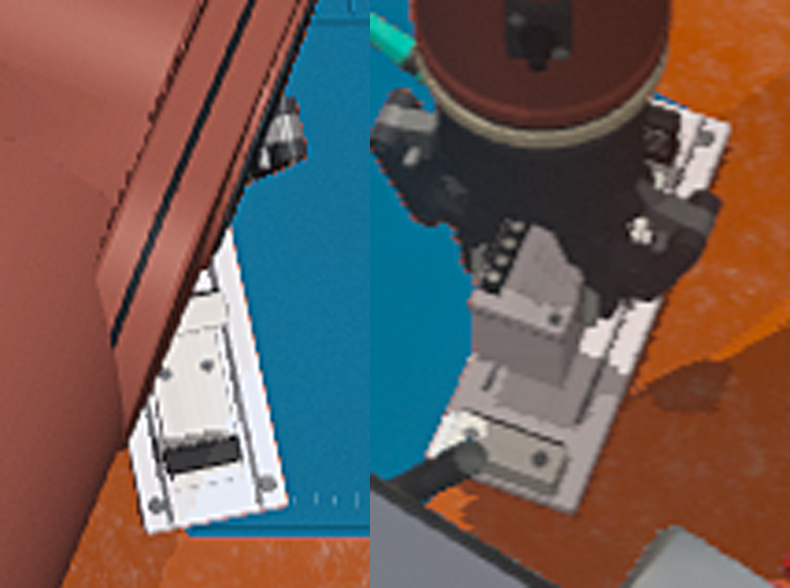

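```bash
python3 - <<'E'
from h import *
y0=-.0003
O2=[np.pi,0,H[2]]
manip.servo_line(hw(.068,y0,.076),.12)
print(manip.servo_line(hw(.068,y0,.0665),.02,f_stop=6),get_eef_pos(),wh(get_eef_pos()),get_wrist_force(),get_time())
manip.grip(.056)
manip.servo_line(hw(.068,y0,.16),.2)
manip.movep(hw(-.12,-.1,.25),O2)
t=snap('top','t3'); s=snap('side','s3'); print(get_time())
a=cv2.resize(t['image'][140:300,230:330],None,fx=3.7,fy=3.7,interpolation=cv2.INTER_CUBIC)
b=cv2.resize(s['image'][150:290,235:335],None,fx=4.2,fy=4.2,interpolation=cv2.INTER_CUBIC)
cv2.imwrite('pics/c3.png',np.hstack([a[:588],b[:588]])[:,:,::-1])
E
```

```text
True [ 0.58354524 -0.31552538  0.06938583] (np.float64(0.06850630362772166), np.float64(-0.0006238964863515516)) [-0.57403198 -0.70144886  4.87689821] 17.2
19.1333
```

View pics/c3.png

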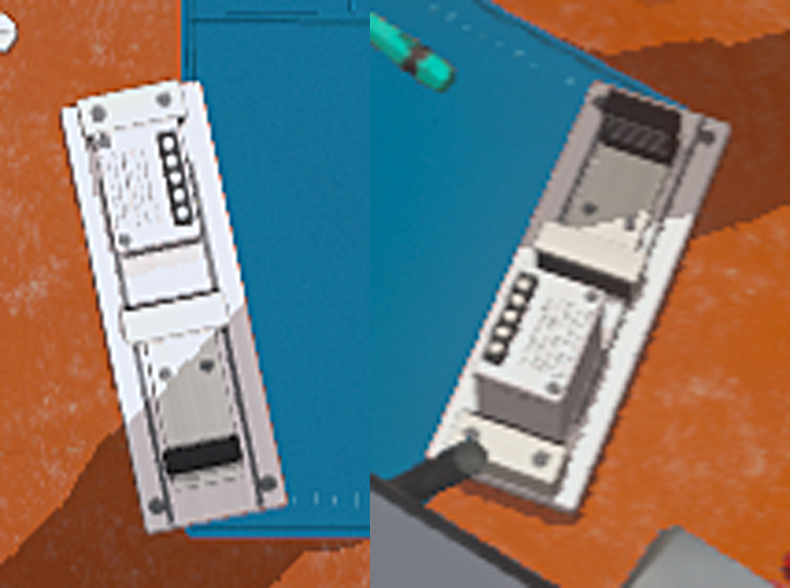

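```bash
python3 - <<'E'
from h import *
O=[np.pi,0,H[2]+np.pi/2]
manip.grip(.04,50)
manip.movep(hw(-.057,0,.13),O)
print(manip.servo_line(hw(-.057,0,.060),.15,f_stop=15))
manip.grip(.005,50); print(get_grip_width(),wh(get_eef_pos()),get_time())
manip.servo_line(hw(-.040,0,.060),.08)
r=manip.servo_line(hw(-.022,0,.060),.03,f_stop=22); print(r,wh(get_eef_pos()),get_wrist_force())
manip.hold(.2); print(wh(get_eef_pos()),get_wrist_force(),get_time())
manip.grip(.04); manip.servo_line(hw(wh(get_eef_pos())[0],0,.15),.2)
manip.movep(hw(-.15,-.1,.25),O)
t=snap('top','t4'); s=snap('side','s4'); print(get_time())
for c in(t,s): print([(np.round(d['bbox'],1).tolist(),round(d['p'],2)) for k in ['solder_spool','small_driver','cutters','module'] for d in recognise(c,k)[:1]])
a=cv2.resize(t['image'][140:300,230:330],None,fx=3.7,fy=3.7,interpolation=cv2.INTER_CUBIC)
b=cv2.resize(s['image'][150:290,235:335],None,fx=4.2,fy=4.2,interpolation=cv2.INTER_CUBIC)
cv2.imwrite('pics/c4.png',np.hstack([a[:588],b[:588]])[:,:,::-1])
E
```

```text
False
0.01103893355968228 (np.float64(-0.055019897512101124), np.float64(-0.0006026605305815835)) 21.6
True (np.float64(-0.028903837789671025), np.float64(-0.0006171879892834025)) [-1.90264321  0.57881417  7.9789977 ]
(np.float64(-0.02892506217294892), np.float64(-0.0006288719325376882)) [-1.56727097  1.2555075   6.68014416] 22.6333
24.4917
[([363.8, 180.1, 386.4, 204.6], 0.66), ([340.2, 254.1, 422.0, 269.3], 0.94), ([173.4, 140.8, 237.0, 165.0], 0.63), ([172.9, 138.5, 234.5, 162.9], 0.34)]
[([184.3, 175.7, 207.3, 205.7], 0.98), ([256.2, 215.8, 288.4, 258.0], 0.37), ([256.8, 214.0, 289.3, 258.9], 0.94)]
```

View pics/c4.png

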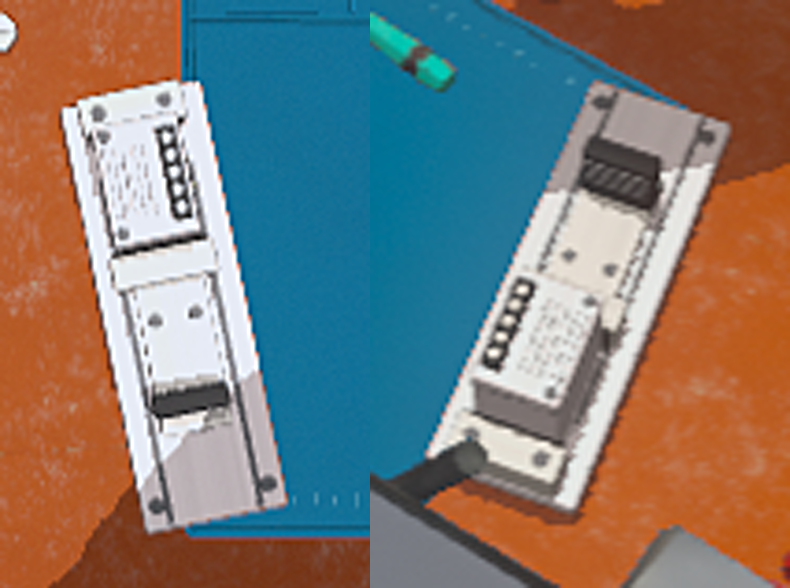

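```bash
python3 -c "
from rig import *
print(manip.job_done())"
```

```text
the job is handed in; nothing more can be done
None
```

I turned the module so its port faces right, stood it centred on the seat and closed the jaw against it (measured gap about 56 mm, its length). The robot then let go and I handed the job in at about 25 s, with the spool, screwdriver and cutters untouched.

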